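# Seat a radio battery pack in its drop-in charger and switch it on

### The arm

A 6-joint arm with a two-finger parallel gripper is mounted at the origin on the work surface. World frame = base frame: x ahead of the robot, y to its left, z up, the work surface at z = 0. Lengths are in m, angles in rad, forces in N, time in s.
With the tool pointing down it reaches from about 0.35 to 0.775 m from the base axis. Payload 7.3 kg.
Tool frame: the origin (TCP) lies at the very end of the fingers, on their centre line; the grasp point (between the pads) lies 19 mm behind it; z points along the fingers, y is the line along which they close (so a half turn about z gives the same grasp; the last joint's range is limited). The gripper opens to 92 mm and grips with 3 to 60 N. Pads are 19 mm wide; open, the fingers measure 130 mm over their backs; the gripper's body (75 mm by 190 mm) begins 47 mm behind the grasp point.
Start: joints at [-1.276, 0.342, 1.524, -0, 1.275, -0.146], TCP at [0.224, -0.475, 0.227] pointing down, gripper open.
Joint ranges: [-2.53, 2.53], [-0.77, 2.02], [0.04, 2.7], [-1, 4.14], [0.28, 2.66], [-3.11, 3.11]. Speed limits (rad/s): [2.57, 2.57, 3.14, 3.14, 3.14, 3.14].

### API

Orientations are given as [roll, pitch, yaw] about the fixed x, y, z axes, in that order (R = Rz(yaw) Ry(pitch) Rx(roll)).
In Python, from cell import * gives the robot as it stands.
- The arm moves only by the tool step_arm, never from a script. Its argument "commands" is a list of rows, each a list of 7 numbers: the opening, from 0 (shut) to 1 (fully open), then the shift along the world's x, y, z in cm, then the turn, a rotation vector about the world's x, y, z in rad. A call has 1 to 5 rows; each row is the pose to reach, as a shift and turn from the pose commanded when the call began; what a row does not reach only later rows make up. A row lasts 1/12 s, in which the tool goes at most 41.7 mm and 7.16 degrees, less where a joint would pass 70% of its speed; a pose out of reach is approached as far as the arm can. A call with a gripper value outside its range is refused whole. The fingers move at their own pace and stop on an object; "grip_force" is the grip in N (left out, the last holds). Time passes only in rows, so rows that repeat a pose let the fingers close. It gives the time, the measured TCP pose, the force, the opening and the grip force at its end, in the units of the state.
- observe(): the state, without advancing time (a new reading comes with each control period).
- read_camera(name): name is "scene" or "top"; returns the picture (480x640x3 uint8, red, green, blue); there is no depth.
- camera_model(name): a dict with "vfov" (degrees; the focal length in pixels is half the picture's height over the tangent of half this angle, whatever the lens; pixels are square), "cx", "cy" (the principal point, pixels), "world_to_cam" (4x4, takes a point from world to camera coordinates). Camera axes: x right, y up, looking along -z (the intrinsics and any distortion apply to the point x, -y, -z); pixel columns grow to the right and rows downward; lengths in m; the calibration is good to about 2 mm. A picture is of the moment at which its call begins. camera_model takes no time and is no camera call.
- hand_in(): hands the job in; it is judged then, once.
The state is a dict: "time": time; "qpos": joint angles; "qvel": joint speeds; "joint_efforts": joint torques, N m; "tool_pos": TCP position; "tool_rot": TCP orientation; "contact_force": force on the tool from outside, world axes, zero at the start; "torque": the same for the moment, N m; "opening": finger opening in m; "grip_force": force on a finger pad.
Only numpy, scipy, OpenCV 4.12 (cv2) and the standard library are available. Lean on these libraries where they do the work, as an engineer would, in place of code of your own. Each camera call takes 0.05 s, during which the arm holds its last target. There are 200 camera calls.

### The job

Put the black battery pack into the charger's pocket the right way round (groove to the orange rib) and shuffle it about, with a light hand and without forcing it, until it drops fully home in the adapter plate's recess and stands upright. Then let go of it and push the charger's power switch over to on, leaving everything else on the bench where it is.

Things in the scene. Friction and masses are not known exactly. Their poses are not given: they have to be found in the camera images.
- pack_center (a point): Centre, half-way up, of the loose black battery pack: 30 mm along its x, 56 along its y, 92 tall (z), 0.15 to 0.24 kg, standing on the desk. Grip it on its flat x faces (30 mm apart), within the top 25 mm, or the fingers meet the charger's deck before the pack is home. Its +x face bears a yellow label and brass contacts; an orange mark on the top lies at that side.
- pack_key (a point): Foot of the pack's key groove, in its +x face at the level of its underside, 15 mm from its mid-plane. The upright groove, lined in orange, is 12 mm wide, 7 mm deep and runs 34 mm up from the underside. Axes as the pack's. A loose grip lets the pack swivel between the fingers when its foot is dragged; a firm one (about 35 N) holds it.
- charger: Black desktop charger fixed to the desk, 120 mm (its x) by 170 mm (its y), flat deck 52 mm above the desk; origin at the centre of its underside, z up. The pocket opens in the deck; a small red-tipped power switch stands on the deck near its -y end. It bears a light hand (10 N) well; about 30 N spoils its contacts.
- pocket (a point): Centre of the pocket's mouth, level with the deck, at charger x 0, y +28 mm, axes as the charger's. The mouth is 48 mm (x) by 74 mm (y), so the pack is loose in it. A pack not yet home stands on the adapter plate, its underside 30 mm below the deck; fully home, its underside is on the pocket's floor, 42 mm below the deck, its centre 4 mm above the deck.
- pocket_floor (a point): Middle of the pocket's floor, 42 mm below pocket. On it lies a 12 mm thick light grey adapter plate with one through recess, 33 mm (x) by 59 mm (y), for the pack's foot. The plate is screwed fast through oversize holes: the recess lies up to 6 mm from here in x and up to 6 mm in y, different each time, not measured; square with the charger.
- rib_side (a point): Point on the pocket's rim, middle of its +x edge: the side of the orange key rib. The rib, 8 mm wide and as tall as the plate, stands 5 mm into the recess from the middle of its +x wall and fits the pack's groove: the pack enters only with its x axis along the charger's x axis, not reversed.
- switch_tip (a point): Centre of the 10 mm red ball at the end of the power switch's bat, 27 mm from its pivot; the pivot is 2 mm above the deck, at charger x 0, y -55 mm. The axes turn with the bat.
- toggle (a joint): Power switch angle, rad: 0 is off (bat leaning 0.4 rad towards the charger's -x), 0.8 is on (leaning 0.4 rad towards its +x). It stays where it is left; about 1 N at the tip moves it.
- tin: Bystander (sizes in mm): round metal tin of brass tip-cleaning wool, 68 across, 24 tall. Origin at its underside; leave it alone.
- flux: Bystander (sizes in mm): small white flux bottle, 38 across, 85 tall. Origin at its underside; leave it alone.
- board: Bystander (sizes in mm): green circuit board, 80 x 55 x 10. Origin at its underside; leave it alone.
- meter: Bystander (sizes in mm): red multimeter lying on its back, 180 x 86 x 45. Origin at its underside; leave it alone.
- radio: Bystander (sizes in mm): black handheld radio standing upright, 36 x 60 x 118 with a 130 mm rubber antenna on top. Origin at its underside; leave it alone.
- mug: Bystander (sizes in mm): white mug, 82 across, 94 tall. Origin at its underside; leave it alone.
- water: Bystander (sizes in mm): clear water bottle with blue cap, 66 across, 215 tall. Origin at its underside; leave it alone.
- driver: Bystander (sizes in mm): screwdriver with orange handle lying flat, 170 long. Origin at its underside or resting side; leave it alone.
There are look-alikes about, which are no part of the job. Leave any blue or pink look-alike of the part that bears pack_center alone.

How it is judged:
On the way, in this order (a step that is already met when the one before it is completed fails the run):
1. The pack is fully home in the charger (within 3.5 mm), upright, with the power switch still off (z of pack_center in the frame of charger below 0.0595 m and horizontal distance between pack_center and pocket below 0.012 m and angle between pack_center's own z axis and vertical below 0.06 rad and value of joint toggle below 0.3 rad), for 0.2 s.
2. With the pack still home, the power switch is on (z of pack_center in the frame of charger below 0.0595 m and horizontal distance between pack_center and pocket below 0.012 m and angle between pack_center's own z axis and vertical below 0.06 rad and value of joint toggle above 0.6 rad), for 0.2 s.
At the end, for the whole second after the job is handed in: The pack is fully home in the charger's recess (its centre at most 3.5 mm above the fully seated height, within 12 mm of the pocket's centre, upright within 0.06 rad), the power switch is on (beyond 0.6 rad) (all of step 2); the robot touches nothing.
It fails at once if The charger (its housing, pocket or plate) is pressed with more than 30 N (contact force between anything else and charger above 30 N).
It fails at once if Something else on the bench (tin, flux bottle, circuit board, multimeter, radio, mug, water bottle, screwdriver) is moved by more than 30 mm (distance of any of tin, flux, board, meter, radio, mug, water, driver from where it was at the start of the episode above 0.03 m).
It also fails if it takes over 67 s, if anything falls off the work surface, if the arm or the gripper's body presses on something with over 40 N, if the wrist force passes 120 N, or if a joint passes its speed limit or range.

## Working session

There is one attempt and no reset: what is moved stays moved. The work goes in short steps, Python scripts to look and compute and a tool call to move; the robot and the scene stay as the last step left them, time stands still between calls to the robot, and variables do not carry over. Pictures are saved under pics/ and viewed, at most 10 in all, crops included, and the job is handed in when it is done.

Besides the shell and the picture viewer there is one more tool, called after ">>>" by a JSON object that holds its "name" and its "arguments". step_arm: Moves the arm, as the interface text tells. Its arguments: {"type":"object","properties":{"commands":{"type":"array"},"grip_force":{"type":"number"}},"required":["commands"]}

```bash
mkdir -p pics; ls; python3 - <<'E'
from cell import *
import cv2
for n in("scene","top"):
    cv2.imwrite(f"pics/{n}0.png",read_camera(n)[:,:,::-1]); m=camera_model(n); print(n,m)
s=observe(); print(s)
E
```

```text
pics
scene {'vfov': 46.92896128651862, 'cx': 322.06773074215357, 'cy': 230.6864903211127, 'world_to_cam': array([[-0.85139811,  0.5244028 , -0.01108854,  0.53573057],
       [-0.33877178, -0.53363011,  0.77490166,  0.10547397],
       [ 0.40044343,  0.66350629,  0.63198454, -1.45416737],
       [ 0.        ,  0.        ,  0.        ,  1.        ]])}
top {'vfov': 54.47104718691173, 'cx': 322.8466537885465, 'cy': 227.81179936680374, 'world_to_cam': array([[ 0.01762595, -0.99983711, -0.00388304, -0.0603944 ],
       [ 0.99521075,  0.01717066,  0.09623266, -0.5627286 ],
       [-0.09615031, -0.00556063,  0.99535129, -1.1642203 ],
       [ 0.        ,  0.        ,  0.        ,  1.        ]])}
{'time': 0.1, 'qpos': array([-1.27599689e+00,  3.42620620e-01,  1.52489533e+00, -1.88236137e-06,
        1.27542716e+00, -1.46010162e-01]), 'qvel': array([-0.00076717, -0.00175157, -0.00101074,  0.00142157, -0.00158597,
       -0.00053668]), 'joint_efforts': array([ 9.10475337e-04, -4.32005560e+01, -2.44693834e+01,  7.18331407e-02,
        5.25691453e-02, -3.93455525e-05]), 'tool_pos': array([ 0.22391178, -0.47445834,  0.22614043]), 'tool_rot': array([-3.14025630e+00, -1.94700711e-04,  4.40810021e-01]), 'contact_force': array([-0.26310697, -0.10955567,  0.15434865]), 'torque': array([ 0.00481629,  0.04134489, -0.0120223 ]), 'grip_force': 0.0, 'opening': 0.09194492329461991}
```

View pics/scene0.png

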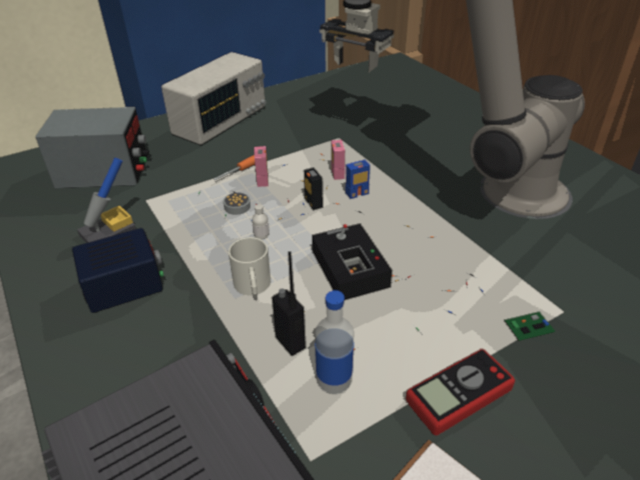

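View pics/top0.png

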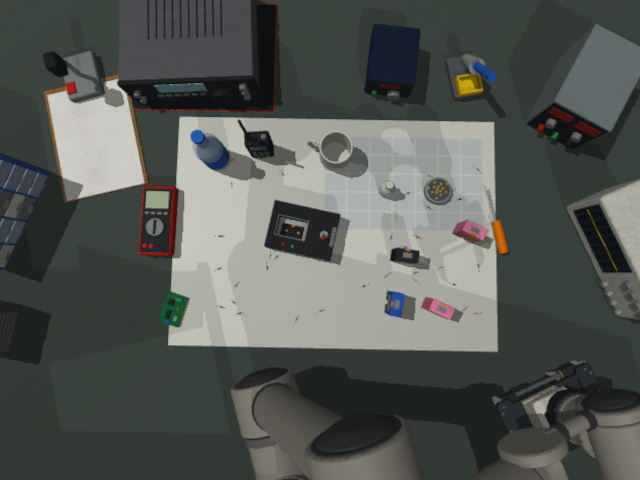

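The scene view shows the black pack near (314,188) and the charger near (350,260). The top view has the pack at (407,256), and the charger at (303,230) with its pocket on the left and its switch on the right (323,236). I'll zoom in on both.

```bash
python3 - <<'E'
import cv2,numpy as np
t=cv2.imread("pics/top0.png");s=cv2.imread("pics/scene0.png")
a=cv2.resize(t[195:270,260:360],(400,300),interpolation=cv2.INTER_CUBIC)
b=cv2.resize(t[235:275,380:433],(400,300),interpolation=cv2.INTER_CUBIC)
c=cv2.resize(s[220:300,300:400],(400,300),interpolation=cv2.INTER_CUBIC)
d=cv2.resize(s[160:215,290:363],(400,300),interpolation=cv2.INTER_CUBIC)
cv2.imwrite("pics/m1.png",np.vstack([np.hstack([a,b]),np.hstack([c,d])]))
E
```

```text
(no output)
```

View pics/m1.png

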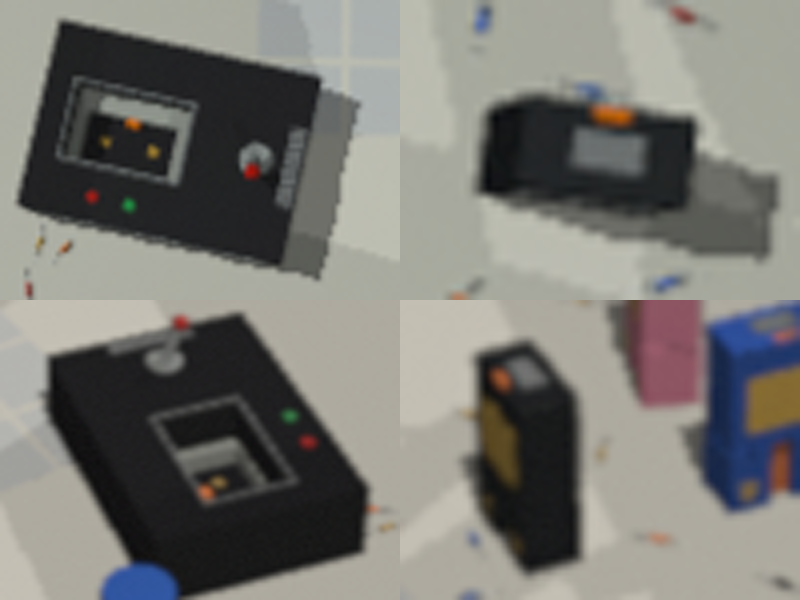

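```bash
cat > h.py <<'E'
from cell import *
import numpy as np, cv2
def ray(n,uv,z):
    m=camera_model(n);T=m["world_to_cam"];f=240/np.tan(np.radians(m["vfov"])/2)
    out=[]
    for u,v in np.atleast_2d(uv):
        d=T[:3,:3].T@np.array([(u-m["cx"])/f,-(v-m["cy"])/f,-1]);c=-T[:3,:3].T@T[:3,3]
        out.append((c+d*(z-c[2])/d[2])[:2])
    return np.array(out)
def proj(n,p):
    m=camera_model(n);T=m["world_to_cam"];f=240/np.tan(np.radians(m["vfov"])/2)
    q=np.atleast_2d(p)@T[:3,:3].T+T[:3,3]
    return np.c_[m["cx"]-f*q[:,0]/q[:,2],m["cy"]+f*q[:,1]/q[:,2]]
def cr(x0,y0,sx,sy,pts): return [(x0+(a+.5)/sx-.5,y0+(b+.5)/sy-.5) for a,b in pts]
E
python3 - <<'E'
from h import *
np.set_printoptions(precision=4,suppress=True)
def rep(t,w):
    e=[np.linalg.norm(w[i]-w[(i+1)%4]) for i in range(4)]
    a=(w[1]+w[2]-w[0]-w[3]);print(t,w.mean(0),np.array(e),"ang",np.arctan2(a[1],a[0]))
rep("rim top",ray("top",cr(260,195,4,4,[(75,78),(197,103),(180,186),(58,158)]),.052))
rep("deck top",ray("top",cr(260,195,4,4,[(60,20),(322,78),(282,265),(20,207)]),.052))
rep("rim scene",ray("scene",cr(300,220,4,3.75,[(152,115),(240,98),(297,183),(207,205)]),.052))
rep("deck scene",ray("scene",cr(300,220,4,3.75,[(48,57),(243,14),(370,190),(155,242)]),.052))
rep("pack top",ray("top",cr(380,235,7.547,7.5,[(138,93),(297,118),(290,205),(128,188)]),.092))
rep("pack scene",ray("scene",cr(290,160,5.48,5.455,[(77,55),(130,40),(177,92),(128,108)]),.092))
for n in("top","scene"):
    im=read_camera(n);h=cv2.cvtColor(im,cv2.COLOR_RGB2HSV)
    m=((h[...,0]>5)&(h[...,0]<18)&(h[...,1]>150)&(h[...,2]>110)).astype(np.uint8)
    k,_,st,ce=cv2.connectedComponentsWithStats(m)
    for i in range(1,k):
        if st[i,4]<60: print(n,ce[i],st[i],ray(n,ce[i],.022)[0],ray(n,ce[i],.092)[0])
    r=(((h[...,0]<4)|(h[...,0]>176))&(h[...,1]>150)&(h[...,2]>110)).astype(np.uint8)
    k,_,st,ce=cv2.connectedComponentsWithStats(r)
    for i in range(1,k):
        if 2<st[i,4]<60: print(n,"red",ce[i],st[i,4],ray(n,ce[i],.079)[0])
E
```

```text
rim top [0.5609 0.0277] [0.0782 0.0531 0.0783 0.0514] ang -1.7680062102176608
deck top [0.5546 0.0004] [0.1688 0.1197 0.1671 0.1201] ang -1.7720203937260415
rim scene [0.5634 0.0299] [0.0506 0.0772 0.0506 0.08  ] ang 2.9066694364292722
deck scene [0.5595 0.0037] [0.1184 0.1678 0.1193 0.1671] ang 2.929795808166053
pack top [ 0.4961 -0.256 ] [0.0511 0.0279 0.0516 0.0306] ang -1.6845614555986186
pack scene [ 0.4993 -0.2521] [0.0268 0.0483 0.025  0.0496] ang 3.084683210389719
top [111.4474  77.6579] [105  74  13   7  38] [0.9546 0.5173] [0.9249 0.4835]
top [232. 160.] [232 160   1   1   1] [0.7375 0.1891] [0.7205 0.1747]
top [292.5 225.5] [291 225   4   2   6] [0.5688 0.0275] [0.5618 0.0225]
top [473.     234.1667] [472 233   3   3   6] [ 0.5545 -0.435 ] [ 0.5483 -0.4128]
top [407.7778 250.    ] [406 249   5   3   9] [ 0.511  -0.2683] [ 0.5074 -0.2559]
top [387. 275.] [387 275   1   1   1] [ 0.4466 -0.2156] [ 0.4468 -0.2062]
top [391.3333 302.3333] [391 302   2   2   3] [ 0.3781 -0.2268] [ 0.3823 -0.2168]
top [443.3333 304.1667] [442 303   4   3   6] [ 0.3759 -0.3579] [ 0.3802 -0.3402]
t
[... 644 characters left out ...]
[282.5 243.5] 4 [0.5186 0.0467]
top red [143.8462 245.2308] 13 [0.5085 0.3847]
top red [150.4 245.4] 15 [0.5084 0.3686]
scene [308. 174.] [307 173   3   3   7] [ 0.4593 -0.3477] [ 0.5117 -0.2549]
scene [359.  190.5] [359 188   1   6   6] [ 0.3875 -0.2105] [ 0.4461 -0.1294]
scene [351.6 270.8] [351 270   2   3   5] [0.5718 0.0287] [0.6146 0.0893]
scene [523.2 320.4] [522 320   3   2   5] [0.3678 0.3239] [0.428  0.3594]
scene red [139.12 166.44] 25 [ 0.8497 -0.5362]
scene red [344.5 225.5] 4 [ 0.5385 -0.051 ]
scene red [376.5 257.5] 4 [0.5411 0.0724]
scene red [493.2222 358.7778] 9 [0.5251 0.3861]
scene red [493.1071 368.9643] 28 [0.5405 0.4012]
scene red [499.8333 375.3667] 30 [0.5404 0.4163]
```

>>> {"name": "step_arm", "arguments": {"commands": [[1,2.7,2.2,-0.6,0,0,0.104],[1,5.5,4.4,-1.2,0,0,0.208],[1,8.2,6.6,-1.8,0,0,0.312],[1,10.9,8.8,-2.4,0,0,0.416],[1,13.7,11,-3,0,0,0.52]], "grip_force": 35}}

```text
time: 0.62
tool_pos: [0.3618, -0.3636, 0.1963]
tool_rot: [-3.141, -0.0, 0.965]
contact_force: [1.5, -0.6, 0.1]
opening: 0.0917
grip_force: 0.0
```

>>> {"name": "step_arm", "arguments": {"commands": [[1,2.7,2.2,-0.6,0,0,0.104],[1,5.5,4.4,-1.2,0,0,0.208],[1,8.2,6.6,-1.8,0,0,0.312],[1,10.9,8.8,-2.4,0,0,0.416],[1,13.7,11.1,-3,0,0,0.52]]}}

```text
time: 1.03
tool_pos: [0.499, -0.2525, 0.1663]
tool_rot: [-3.141, -0.0, 1.486]
contact_force: [0.6, -0.9, 0.5]
opening: 0.0917
grip_force: 0.0
```

>>> {"name": "step_arm", "arguments": {"commands": [[1,0,0,-1,0,0,0],[1,0,0,-1,0,0,0]]}}

```text
time: 1.2
tool_pos: [0.4981, -0.2518, 0.1546]
tool_rot: [-3.138, -0.002, 1.484]
contact_force: [-0.6, -0.1, -0.0]
opening: 0.0918
grip_force: 0.0
```

```bash
python3 - <<'E'
from h import *
s=observe();print(s["time"],s["tool_pos"],s["tool_rot"])
t=read_camera("top");s=read_camera("scene")
a=cv2.resize(t[215:290,360:460],(400,300),interpolation=cv2.INTER_CUBIC)
b=cv2.resize(s[120:220,260:393],(400,300),interpolation=cv2.INTER_CUBIC)
cv2.imwrite("pics/m2.png",np.hstack([a,b])[:,:,::-1])
E
```

```text
1.2 [ 0.49808846 -0.25180595  0.15456934] [-3.13836560e+00 -1.76966399e-03  1.48369447e+00]
```

View pics/m2.png

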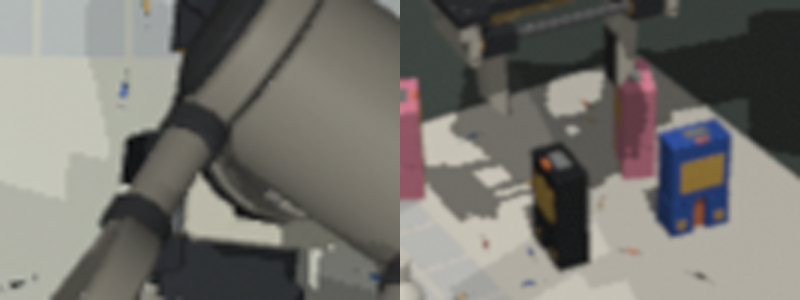

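The crops show the open fingers on either side of the pack, at crop positions (490,110) and (625,90), with the pack top midway below at (560,155). I'll descend and grip.

>>> {"name": "step_arm", "arguments": {"commands": [[1,0,-0.1,-3.5,0,0,0],[1,0,-0.1,-6.5,0,0,0],[1,0,-0.1,-9.3,0,0,0],[0.2,0,-0.1,-9.3,0,0,0],[0.2,0,-0.1,-9.3,0,0,0]], "grip_force": 35}}

```text
time: 1.72
tool_pos: [0.4969, -0.2556, 0.0636]
tool_rot: [-3.14, -0.001, 1.478]
contact_force: [0.1, -0.4, 0.4]
opening: 0.0827
grip_force: 0.0
```

>>> {"name": "step_arm", "arguments": {"commands": [[0.2,0,0,0,0,0,0],[0.2,0,0,0,0,0,0],[0.2,0,0,0,0,0,0],[0.2,0,0,0,0,0,0],[0.2,0,0,0,0,0,0]]}}

```text
time: 2.13
tool_pos: [0.4984, -0.2551, 0.0647]
tool_rot: [3.14, 0.001, 1.481]
contact_force: [0.3, 0.3, -0.1]
opening: 0.0498
grip_force: 0.0
```

>>> {"name": "step_arm", "arguments": {"commands": [[0.2,0,0,0,0,0,0],[0.2,0,0,0,0,0,0],[0.2,0,0,0,0,0,0],[0.2,0,0,0,0,0,0],[0.2,0,0,0,0,0,0]]}}

```text
time: 2.55
tool_pos: [0.4981, -0.2548, 0.0638]
tool_rot: [3.141, 0.0, 1.481]
contact_force: [0.2, 0.0, 0.1]
opening: 0.03
grip_force: 34.5
```

>>> {"name": "step_arm", "arguments": {"commands": [[0.2,0,0,2,0,0,0],[0.2,0,0,5,0,0,0],[0.2,0,0,8,0,0,0],[0.2,0,0,10,0,0,0],[0.2,0,0,10,0,0,0]]}}

```text
time: 2.97
tool_pos: [0.4999, -0.2561, 0.168]
tool_rot: [3.135, 0.004, 1.481]
contact_force: [1.4, -0.4, -1.5]
opening: 0.03
grip_force: 34.5
```

```bash
python3 - <<'E'
from h import *
s=observe();print(s["time"],s["tool_pos"],s["tool_rot"],s["opening"],s["grip_force"])
t=read_camera("top");s=read_camera("scene")
a=cv2.resize(t[205:280,360:460],(400,300),interpolation=cv2.INTER_CUBIC)
b=cv2.resize(s[100:200,260:393],(400,300),interpolation=cv2.INTER_CUBIC)
cv2.imwrite("pics/m3.png",np.hstack([a,b])[:,:,::-1])
E
```

```text
2.9667 [ 0.49993562 -0.25607141  0.16803684] [3.13459167 0.00391951 1.48087712] 0.029978831769667244 34.48960840702057
```

View pics/m3.png

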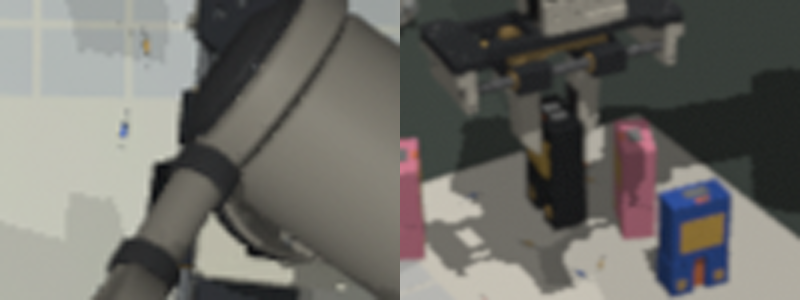

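The scene crop shows the black pack held upright between the pads with its foot near (560,225), and the opening reads 30.0 mm. I'll carry it over the recess estimate at (0.557, 0.031) and turn it −0.115 rad.

>>> {"name": "step_arm", "arguments": {"commands": [[0.2,0.8,3.6,0,0,0,-0.014],[0.2,1.5,7.2,0,0,0,-0.029],[0.2,2.2,10.8,0,0,0,-0.043],[0.2,2.9,14.4,0,0,0,-0.058],[0.2,3.6,18,0,0,0,-0.072]]}}

```text
time: 3.48
tool_pos: [0.5328, -0.0729, 0.1614]
tool_rot: [-3.137, -0.001, 1.408]
contact_force: [1.2, 0.6, -1.9]
opening: 0.0299
grip_force: 34.5
```

>>> {"name": "step_arm", "arguments": {"commands": [[0.2,0.7,3.6,0,0,0,-0.014],[0.2,1.5,7.2,0,0,0,-0.029],[0.2,2.2,10.6,0,0,0,-0.043],[0.2,2.2,10.6,0,0,0,-0.043],[0.2,2.2,10.6,0,0,0,-0.043]]}}

```text
time: 3.9
tool_pos: [0.5549, 0.033, 0.1614]
tool_rot: [-3.138, 0.001, 1.37]
contact_force: [-0.3, -0.4, -1.5]
opening: 0.0299
grip_force: 34.5
```

```bash
python3 - <<'E'
from h import *
s=observe();print(s["time"],s["tool_pos"],s["tool_rot"],s["opening"],s["grip_force"],s["contact_force"])
t=read_camera("top");s=read_camera("scene")
a=cv2.resize(t[190:265,250:350],(400,300),interpolation=cv2.INTER_CUBIC)
b=cv2.resize(s[190:290,290:390],(600,600),interpolation=cv2.INTER_CUBIC)
cv2.imwrite("pics/m4.png",b[:,:,::-1])
E
```

```text
3.9 [0.55491445 0.03298679 0.16142608] [-3.13758987e+00  6.80126839e-04  1.36960500e+00] 0.029937496416674914 34.489737153053284 [-0.29113263 -0.3852799  -1.54712515]
```

View pics/m4.png

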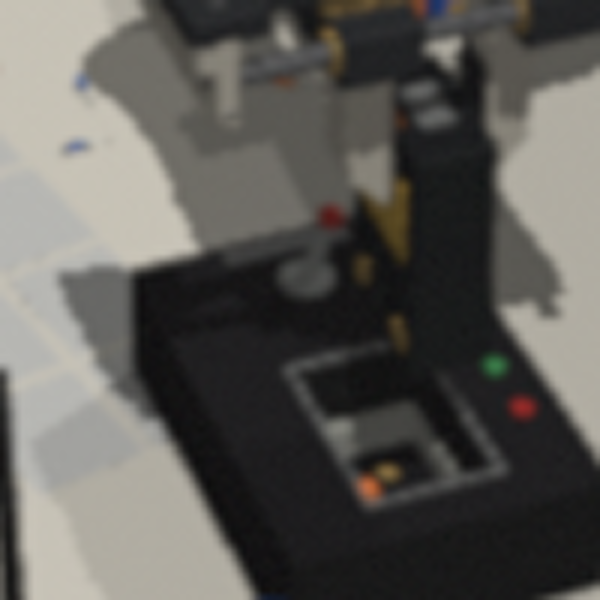

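Seen from the scene side, the pack hovers over the pocket (rim corners (287,367), (505,468)). The orange rib shows at (369,487). I'll compare the projected pack corners with the seen ones: top front edge (410,150)–(495,150), bottom right (495,305).

```bash
python3 - <<'E'
from h import *
np.set_printoptions(precision=1,suppress=True)
s=observe();p=s["tool_pos"];y=s["tool_rot"][2]-np.pi/2
R=np.array([[np.cos(y),-np.sin(y)],[np.sin(y),np.cos(y)]])
for sx in(1,-1):
  for sy in(1,-1):
    for z in(-.0636,.0284):
      q=np.r_[p[:2]+R@[sx*.015,sy*.028],p[2]+z]; print(sx,sy,"top" if z>0 else "bot",(proj("scene",q)[0]-[290,190]+.5)*6-.5, proj("top",q)[0])
im=read_camera("scene");h=cv2.cvtColor(im,cv2.COLOR_RGB2HSV)
print(cv2.cvtColor(im,cv2.COLOR_RGB2GRAY)[190:255:4,350:378])
E
```

```text
1 1 bot [411.8 372.1] [278.9 219.3]
1 1 top [420.5 157.2] [274.8 214.6]
1 -1 bot [350.  273.4] [301.6 224.4]
1 -1 top [355.   61.3] [299.5 220.1]
-1 1 bot [493.  351.6] [276.1 231.4]
-1 1 top [505.9 137.2] [271.7 227.7]
-1 -1 bot [428.7 254.3] [298.8 236.6]
-1 -1 top [437.8  42.7] [296.5 233.3]
[[ 69  69  70  70  66  60  53  54  66  80  78  61  52  59  74  87  89  84
   78  75  76  72  73  76  77  77  78  69]
 [ 43  44  43  43  43  44  42  42  40  43  58  75  81  79  76  74  71  67
   63  63  68  74  78  78  68  58  57  48]
 [ 34  34  35  35  33  35  34  34  33  43  75 107 132 156 163 134  76  31
   39  60  74  81  85  87  87  85  81  79]
 [ 33  34  37  41  40  35  29  27  32  36  38  39  33  36  45  48  38  26
   23  24  46  74  88  88  86  86  85  86]
 [ 87  87  86  85  73  52  46  61  65  57  55  55  53  43  33  21  20  23
   22  35  68 101 108  92  85  85  87 107]
 [ 87  87  86  84  73  59  53  41  41  61  77  80  76  69  61  50  37  29
   28  37  69 105 121 121 124 128 135 151]
 [106 116 111 106  93  58  25  25  29  30  29  29  29  31  32  30  31  30
   33  33  33  48  86 117 13
[... 485 characters left out ...]
 51  34  21  18  18  19  20  22  22  23  24  27  24  26  27  27  25  26
   24  26  33  55  77  88  89  88  88  88]
 [ 23  24  24  18  22  21  19  22  24  27  27  25  25  26  27  27  26  26
   27  25  30  47  71  85  88  88  88  88]
 [ 21  21  22  21  32  50  53  32  25  23  25  25  27  27  25  24  26  26
   27  25  25  30  52 101 146 170 174 171]
 [ 25  26  29  31  34  46  54  43  29  26  28  25  27  27  25  26  28  26
   25  24  26  28  28  30  39  76 127 164]
 [ 22  21  19  17  18  18  18  20  24  25  25  27  28  29  28  27  29  28
   29  35  53  80  92  81  56  36  31  45]
 [ 21  20  18  21  21  19  20  22  19  17  19  16  22  34  45  43  34  31
   30  30  31  31  31  31  31  31  29  31]]
```

>>> {"name": "step_arm", "arguments": {"commands": [[0.2,-0.1,0,-2,0,0,0],[0.2,-0.1,0,-4,0,0,0],[0.2,-0.1,0,-5.5,0,0,0],[0.2,-0.1,0,-6.5,0,0,0],[0.2,-0.1,0,-6.9,0,0,0]]}}

```text
time: 4.47
tool_pos: [0.5547, 0.0298, 0.0933]
tool_rot: [-3.14, 0.0, 1.364]
contact_force: [0.5, -0.3, -0.5]
opening: 0.0302
grip_force: 34.5
```

>>> {"name": "step_arm", "arguments": {"commands": [[0.2,0,0,-0.2,0,0,0],[0.2,0,0,-0.4,0,0,0],[0.2,0,0,-0.5,0,0,0],[0.2,0,0,-0.5,0,0,0]]}}

```text
time: 4.8
tool_pos: [0.555, 0.0311, 0.09]
tool_rot: [3.141, -0.0, 1.366]
contact_force: [0.3, -0.7, -2.4]
opening: 0.03
grip_force: 34.5
```

>>> {"name": "step_arm", "arguments": {"commands": [[0.2,0,0,-0.2,0,0,0],[0.2,0,0,-0.3,0,0,0],[0.2,0,0,-0.3,0,0,0]]}}

```text
time: 5.05
tool_pos: [0.5549, 0.0313, 0.0867]
tool_rot: [-3.142, 0.0, 1.366]
contact_force: [0.7, -0.1, -1.9]
opening: 0.0301
grip_force: 34.5
```

>>> {"name": "step_arm", "arguments": {"commands": [[0.2,0,0,-0.1,0,0,0],[0.2,0,0,-0.2,0,0,0],[0.2,0,0,-0.2,0,0,0]]}}

```text
time: 5.3
tool_pos: [0.5552, 0.0312, 0.0854]
tool_rot: [3.141, 0.0, 1.366]
contact_force: [-0.5, 0.1, 3.0]
opening: 0.0302
grip_force: 34.5
```

Contact with the plate came at TCP z ≈ 0.085, with the underside about 22 mm above the desk as expected. I'll press lightly and shuffle in 2 mm steps.

>>> {"name": "step_arm", "arguments": {"commands": [[0.2,0,0,-0.1,0,0,0],[0.2,0.1,-0.02,-0.1,0,0,0],[0.2,0.2,-0.04,-0.1,0,0,0],[0.2,0.2,-0.04,-0.1,0,0,0]]}}

```text
time: 5.63
tool_pos: [0.556, 0.0309, 0.085]
tool_rot: [-3.14, 0.0, 1.366]
contact_force: [-6.4, 1.0, 13.3]
opening: 0.0299
grip_force: 34.7
```

>>> {"name": "step_arm", "arguments": {"commands": [[0.2,0.02,0.1,0,0,0,0],[0.2,0.04,0.2,0,0,0,0],[0.2,0.04,0.2,0,0,0,0]]}}

```text
time: 5.88
tool_pos: [0.5564, 0.032, 0.085]
tool_rot: [-3.14, 0.002, 1.367]
contact_force: [-6.9, -3.7, 12.2]
opening: 0.0297
grip_force: 34.6
```

>>> {"name": "step_arm", "arguments": {"commands": [[0.2,-0.1,0.02,0,0,0,0],[0.2,-0.2,0.04,0,0,0,0],[0.2,-0.2,0.04,0,0,0,0]]}}

```text
time: 6.13
tool_pos: [0.5557, 0.0322, 0.0852]
tool_rot: [3.14, 0.001, 1.366]
contact_force: [-3.4, -4.1, 9.3]
opening: 0.0296
grip_force: 34.5
```

>>> {"name": "step_arm", "arguments": {"commands": [[0.2,0,0,0.06,0,0,0],[0.2,-0.1,0.02,0.06,0,0,0],[0.2,-0.2,0.04,0.06,0,0,0],[0.2,-0.2,0.04,0.06,0,0,0]]}}

```text
time: 6.47
tool_pos: [0.555, 0.0331, 0.0855]
tool_rot: [3.137, -0.0, 1.366]
contact_force: [2.3, -2.6, 5.2]
opening: 0.0302
grip_force: 34.5
```

>>> {"name": "step_arm", "arguments": {"commands": [[0.2,-0.02,-0.1,0,0,0,0],[0.2,-0.04,-0.2,0,0,0,0],[0.2,-0.04,-0.2,0,0,0,0]]}}

```text
time: 6.72
tool_pos: [0.5548, 0.032, 0.0854]
tool_rot: [3.137, -0.002, 1.365]
contact_force: [2.6, 1.8, 5.5]
opening: 0.0301
grip_force: 34.5
```

>>> {"name": "step_arm", "arguments": {"commands": [[0.2,-0.02,-0.1,0,0,0,0],[0.2,-0.04,-0.2,0,0,0,0],[0.2,-0.04,-0.2,0,0,0,0]]}}

```text
time: 6.97
tool_pos: [0.5545, 0.0305, 0.0854]
tool_rot: [3.137, -0.003, 1.365]
contact_force: [3.7, 4.4, 5.3]
opening: 0.0299
grip_force: 34.5
```

>>> {"name": "step_arm", "arguments": {"commands": [[0.2,0.1,-0.02,0,0,0,0],[0.2,0.2,-0.04,0,0,0,0],[0.2,0.3,-0.06,0,0,0,0],[0.2,0.3,-0.06,0,0,0,0]]}}

```text
time: 7.3
tool_pos: [0.5553, 0.0302, 0.0852]
tool_rot: [-3.141, -0.002, 1.366]
contact_force: [-2.8, 4.8, 11.0]
opening: 0.0299
grip_force: 34.7
```

>>> {"name": "step_arm", "arguments": {"commands": [[0.2,0.1,-0.02,0,0,0,0],[0.2,0.2,-0.04,0,0,0,0],[0.2,0.3,-0.06,0,0,0,0],[0.2,0.3,-0.06,0,0,0,0]]}}

```text
time: 7.63
tool_pos: [0.558, 0.0289, 0.0841]
tool_rot: [-3.14, -0.0, 1.366]
contact_force: [-1.7, 1.1, -0.7]
opening: 0.0303
grip_force: 34.5
```

>>> {"name": "step_arm", "arguments": {"commands": [[0.2,0.02,0.1,0,0,0,0],[0.2,0.04,0.2,0,0,0,0],[0.2,0.06,0.3,0,0,0,0],[0.2,0.06,0.3,0,0,0,0]]}}

```text
time: 7.97
tool_pos: [0.5584, 0.0309, 0.0838]
tool_rot: [-3.14, 0.001, 1.366]
contact_force: [-2.5, -3.1, -1.8]
opening: 0.0302
grip_force: 34.5
```

>>> {"name": "step_arm", "arguments": {"commands": [[0.2,0.02,0.1,0,0,0,0],[0.2,0.04,0.2,0,0,0,0],[0.2,0.06,0.3,0,0,0,0],[0.2,0.06,0.3,0,0,0,0]]}}

```text
time: 8.3
tool_pos: [0.5592, 0.0334, 0.0842]
tool_rot: [-3.14, 0.002, 1.366]
contact_force: [-4.0, -5.3, 1.3]
opening: 0.0297
grip_force: 35.0
```

Around (0.558, 0.030) the vertical support vanished and z dropped about 1.3 mm. I'll go back there and lower.

>>> {"name": "step_arm", "arguments": {"commands": [[0.2,-0.02,-0.1,0,0,0,0],[0.2,-0.06,-0.3,0,0,0,0],[0.2,-0.06,-0.3,-0.05,0,0,0],[0.2,-0.06,-0.3,-0.1,0,0,0]]}}

```text
time: 8.63
tool_pos: [0.5588, 0.0317, 0.0831]
tool_rot: [-3.141, -0.0, 1.366]
contact_force: [-3.2, 1.3, 0.2]
opening: 0.0299
grip_force: 35.0
```

>>> {"name": "step_arm", "arguments": {"commands": [[0.2,0,0,-0.05,0,0,0],[0.2,0,0,-0.1,0,0,0],[0.2,0,0,-0.1,0,0,0]]}}

```text
time: 8.88
tool_pos: [0.5588, 0.0316, 0.0821]
tool_rot: [-3.141, -0.0, 1.366]
contact_force: [-4.0, 1.3, -1.2]
opening: 0.03
grip_force: 35.0
```

>>> {"name": "step_arm", "arguments": {"commands": [[0.2,-0.1,0.02,-0.1,0,0,0],[0.2,-0.1,0.02,-0.2,0,0,0],[0.2,-0.1,0.02,-0.3,0,0,0],[0.2,-0.1,0.02,-0.3,0,0,0]]}}

```text
time: 9.22
tool_pos: [0.5586, 0.0315, 0.0792]
tool_rot: [3.141, -0.0, 1.366]
contact_force: [-1.0, 0.6, -2.0]
opening: 0.0302
grip_force: 35.0
```

>>> {"name": "step_arm", "arguments": {"commands": [[0.2,0,0,-0.1,0,0,0],[0.2,0,0,-0.2,0,0,0],[0.2,0,0,-0.3,0,0,0],[0.2,0,0,-0.3,0,0,0]]}}

```text
time: 9.55
tool_pos: [0.5585, 0.0315, 0.0762]
tool_rot: [3.141, 0.0, 1.366]
contact_force: [-1.0, 0.5, -2.4]
opening: 0.0297
grip_force: 35.0
```

>>> {"name": "step_arm", "arguments": {"commands": [[0.2,0,0,-0.1,0,0,0],[0.2,0,0,-0.2,0,0,0],[0.2,0,0,-0.2,0,0,0]]}}

```text
time: 9.8
tool_pos: [0.5585, 0.0315, 0.0744]
tool_rot: [3.141, -0.0, 1.366]
contact_force: [-1.4, 0.2, -1.3]
opening: 0.0298
grip_force: 35.0
```

>>> {"name": "step_arm", "arguments": {"commands": [[0.2,0,0,-0.05,0,0,0],[0.2,0,0,-0.1,0,0,0],[0.2,0,0,-0.1,0,0,0]]}}

```text
time: 10.05
tool_pos: [0.5585, 0.0314, 0.0743]
tool_rot: [3.141, 0.0, 1.366]
contact_force: [-2.7, -1.2, 6.2]
opening: 0.0297
grip_force: 35.0
```

The pack came to rest 11–12 mm below the plate top, so it is home. I'll release and lift.

>>> {"name": "step_arm", "arguments": {"commands": [[0.2,0,0,0.08,0,0,0],[0.6,0,0,0.08,0,0,0],[0.6,0,0,0.08,0,0,0],[0.6,0,0,0.08,0,0,0],[0.6,0,0,0.08,0,0,0]]}}

```text
time: 10.47
tool_pos: [0.5585, 0.0315, 0.0742]
tool_rot: [3.141, -0.0, 1.366]
contact_force: [-0.4, 0.4, 0.0]
opening: 0.0517
grip_force: 0.0
```

>>> {"name": "step_arm", "arguments": {"commands": [[0.6,0,0,0,0,0,0],[0.6,0,0,0,0,0,0],[0.6,0,0,2,0,0,0],[0.6,0,0,5,0,0,0],[0,0,0,8,0,0,0]]}}

```text
time: 10.88
tool_pos: [0.5575, 0.0316, 0.1543]
tool_rot: [-3.139, 0.0, 1.366]
contact_force: [0.8, 0.2, -0.4]
opening: 0.0517
grip_force: 0.0
```

>>> {"name": "step_arm", "arguments": {"commands": [[0,-1,-3,0,0,0,0],[0,-2,-6,0,0,0,0],[0,-3,-9,0,0,0,0],[0,-4,-11,0,0,0,0],[0,-4,-11,0,0,0,0]]}}

```text
time: 11.3
tool_pos: [0.5168, -0.0817, 0.1542]
tool_rot: [-3.141, 0.001, 1.362]
contact_force: [0.1, -0.8, 0.1]
opening: 0.0198
grip_force: 0.0
```

```bash
python3 - <<'E'
from h import *
st=observe();print(st["time"],st["tool_pos"],st["tool_rot"],st["opening"])
t=read_camera("top");s=read_camera("scene")
a=cv2.resize(t[190:265,250:350],(400,300),interpolation=cv2.INTER_CUBIC)
b=cv2.resize(s[190:290,290:390],(400,400),interpolation=cv2.INTER_CUBIC)
b2=np.vstack([a,np.zeros((100,400,3),np.uint8)])
cv2.imwrite("pics/m5.png",np.hstack([b2,b])[:,:,::-1])
y=-0.205;X=np.array([np.cos(y),np.sin(y),0]);Y=np.array([-np.sin(y),np.cos(y),0])
c=np.array([.5585,.0315,0])
for z in(.102,):
  print((proj("scene",[c+i*.015*X+j*.028*Y+[0,0,z] for i,j in((1,1),(-1,1),(-1,-1),(1,-1))])-[290,190]+.5)*4+[400,0])
E
```

```text
11.3 [ 0.5168451  -0.08166154  0.15421833] [-3.14122934e+00  1.22775240e-03  1.36247497e+00] 0.019761193561616326
[[670.42672488 246.44521725]
 [724.75163169 232.77384473]
 [681.92539343 167.76032685]
 [629.23080648 180.51845209]]
```

View pics/m5.png

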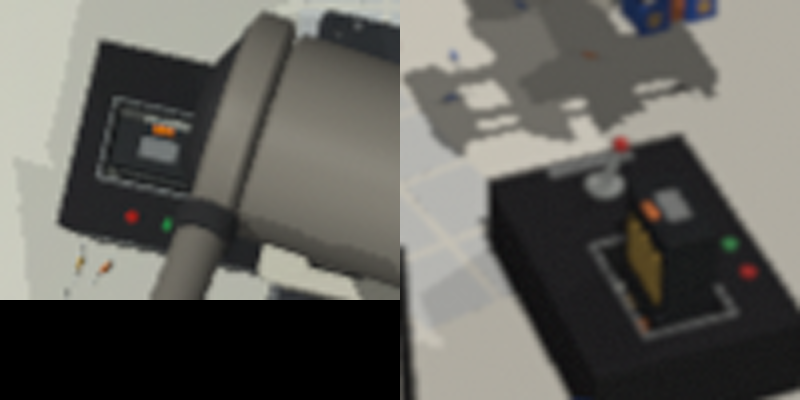

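The views show the pack down in the pocket and upright, with the orange mark on the rib side. Its top front edge at (667,253)–(720,240) matches the home prediction. The switch ball at (620,145) is still off, so next I'll push it with shut fingers from its −x side.

>>> {"name": "step_arm", "arguments": {"commands": [[0,-1.2,1.9,0,0,0,0],[0,-2.3,3.7,-1,0,0,0],[0,-2.3,3.7,-4,0,0,0],[0,-2.3,3.7,-7,0,0,0],[0,-2.3,3.7,-8.8,0,0,0]]}}

```text
time: 11.82
tool_pos: [0.4945, -0.0396, 0.064]
tool_rot: [-3.14, -0.0, 1.368]
contact_force: [-0.4, -0.1, 0.1]
opening: 0.0007
grip_force: 0.0
```

>>> {"name": "step_arm", "arguments": {"commands": [[0,0,0,0,0,0,0],[0,0.6,-0.12,0,0,0,0],[0,1.2,-0.25,0,0,0,0],[0,1.8,-0.37,0,0,0,0]]}}

```text
time: 12.15
tool_pos: [0.5154, -0.0453, 0.0677]
tool_rot: [3.138, 0.0, 1.366]
contact_force: [0.6, -0.2, 0.6]
opening: 0.0003
grip_force: 0.0
```

>>> {"name": "step_arm", "arguments": {"commands": [[0,0.5,-0.1,0,0,0,0],[0,1,-0.2,0,0,0,0],[0,1.5,-0.3,0,0,0,0],[0,1.9,-0.39,0,0,0,0],[0,1.9,-0.39,0,0,0,0]]}}

```text
time: 12.57
tool_pos: [0.5334, -0.0494, 0.0663]
tool_rot: [3.14, 0.0, 1.366]
contact_force: [-0.4, -0.5, 0.1]
opening: 0.0003
grip_force: 0.0
```

>>> {"name": "step_arm", "arguments": {"commands": [[0,0.2,-0.04,0,0,0,0],[0,0.3,-0.06,0,0,0,0],[0,0.3,-0.06,0,0,0,0]]}}

```text
time: 12.82
tool_pos: [0.5349, -0.0496, 0.0659]
tool_rot: [-3.141, 0.0, 1.366]
contact_force: [-1.8, -0.3, 0.8]
opening: 0.0003
grip_force: 0.6
```

```bash
python3 - <<'E'
from h import *
st=observe();print(st["time"],st["tool_pos"],st["contact_force"])
s=read_camera("scene")
cv2.imwrite("pics/m6.png",cv2.resize(s[190:290,290:390],(500,500),interpolation=cv2.INTER_CUBIC)[:,:,::-1])
E
```

```text
12.8167 [ 0.53490817 -0.04961789  0.06590162] [-1.7612763  -0.26864639  0.82132222]
```

View pics/m6.png

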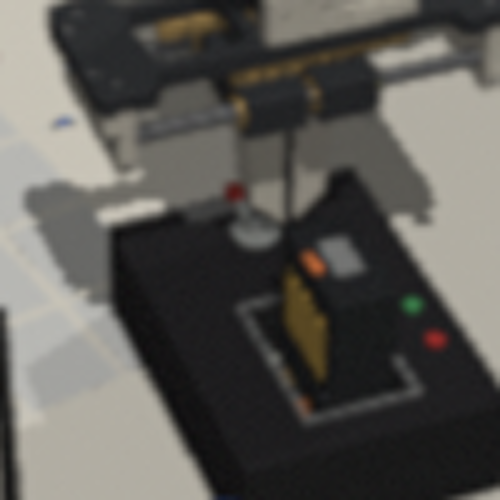

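The ball now leans to the +x side at (236,192), and its base is at (255,235). I'll back off, lift and measure its angle.

>>> {"name": "step_arm", "arguments": {"commands": [[0,-1,0.2,0,0,0,0],[0,-2.5,0.5,0,0,0,0],[0,-3,0.6,3,0,0,0],[0,-3,0.6,7,0,0,0],[0,-3,0.6,11,0,0,0]]}}

```text
time: 13.28
tool_pos: [0.5042, -0.0434, 0.1769]
tool_rot: [-3.14, -0.0, 1.366]
contact_force: [1.7, -0.7, 0.6]
opening: 0.0004
grip_force: 0.0
```

>>> {"name": "step_arm", "arguments": {"commands": [[0,-2,-4,0,0,0,0],[0,-4,-8,0,0,0,0],[0,-4,-12,0,0,0,0],[0,-4,-16,0,0,0,0],[0,-4,-20,0,0,0,0]]}}

```text
time: 13.7
tool_pos: [0.4649, -0.245, 0.1768]
tool_rot: [3.14, 0.001, 1.366]
contact_force: [1.2, 0.2, 0.5]
opening: 0.0001
grip_force: 0.0
```

```bash
python3 - <<'E'
from h import *
np.set_printoptions(precision=4,suppress=True)
y=-0.205;X=np.array([np.cos(y),np.sin(y),0]);P=np.array([.5438,-.0523,.054])
for n in("top","scene"):
    im=read_camera(n);h=cv2.cvtColor(im,cv2.COLOR_RGB2HSV)
    r=(((h[...,0]<4)|(h[...,0]>176))&(h[...,1]>150)&(h[...,2]>100)).astype(np.uint8)
    k,_,st,ce=cv2.connectedComponentsWithStats(r)
    for t in(-.4,0,.2,.4): print(n,t,proj(n,P+.027*(np.sin(t)*X+[0,0,np.cos(t)])))
    for c in ce[1:]:
        w=ray(n,c,.079)[0]
        if np.linalg.norm(w-P[:2])<.03: print(n,"ball",c,w,(w-P[:2])@X[:2])
s=observe();print(s["time"],s["tool_pos"],s["contact_force"])
E
```

```text
top -0.4 [[322.3767 238.0868]]
top 0 [[323.3261 233.8215]]
top 0.2 [[323.8123 231.7008]]
top 0.4 [[324.2787 229.709 ]]
top ball [324. 229.] [ 0.5558 -0.0537] 0.012048544865136795
scene -0.4 [[346.6084 224.986 ]]
scene 0 [[342.1982 225.2814]]
scene 0.2 [[339.93   226.0087]]
scene 0.4 [[337.7453 227.0889]]
scene ball [336.5 228.5] [ 0.5592 -0.0516] 0.014915868667222824
13.8 [ 0.4652 -0.2489  0.1763] [0.5364 0.2826 0.8464]
```

The ball sits at the full-on position in both views, and the arm is clear of everything. Handing in.

```bash
python3 -c "
from cell import *
print(hand_in())"
```

```text
the job is handed in; nothing more can be done
None
```

I handed the job in at about 14 s: the pack is fully home and upright in the charger, and the power switch is on. The arm ended clear of everything and touched none of the other things on the bench, but the hand-in gave no verdict back.

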